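# Turn the leaf of the glaze sample board

### The job

A white plaster mould stands on the glaze sample board: first push it, without picking it up, right off the board, so that it sits flat on the bare table. Then turn the board's hinged leaf over its spine, without slamming it, and press it down until it lies flat on the other half of the board, where the mould was. Leave the cups, the bowl and the wooden stamp around it where they stand.

Things in the scene. Friction and masses are not known exactly. Their poses are not given: they have to be found in the camera images.
- board: glaze sample board, a flat wooden plate 170 (x) x 300 (y) x 6 mm, fixed to the table. Origin: centre of its underside. A hinge spine runs along its x axis across the middle (y = 0). The leaf starts over the -y half (small flat tiles glued on, up to 8 mm high); the +y half is bare and carries the mould at the start
- spine (a point): point on the leaf's hinge axis, in the middle of the spine, 16 mm above the board's underside; axes as the board's, hinge axis x. The steel end blocks of the spine (x = +-79 mm) are 22 mm wide and reach 24 mm above the table, the barrel between them is 13 mm across
- leaf (a joint): hinge of the leaf (rad): 0 = flat on the -y half, 1.57 = upright, 3.14 = flat on the +y half (its stop). Starts part-way up, 0.45 to 0.9. Stiff (about 0.17 N m friction): the leaf stays at any angle where it is left. Leaf: rigid wooden panel 142 mm along the spine, reaching 128 mm from the hinge axis, 8 mm thick (4 either side of the axis), 0.11 to 0.21 kg
- leaf_edge (a point): middle of the leaf's free edge: end of a finger tab 46 mm wide, 8 mm thick, reaching 142 mm from the hinge axis. Site -y points away from the hinge along the leaf; z is square to the face that looks up at joint 0. Both faces carry chips 1.5 mm proud, 15 to 91 mm from the axis, and two rubber feet 4.5 mm proud at 118 mm, 60 mm either side of the middle
- mould_centre (a point): centre of the white plaster sprig mould, a block 52 (x) x 70 (y) x 31 mm high with a shallow round hollow in its top, 0.11 to 0.21 kg, loose. Point half-way up, 15.5 mm above its underside. It starts on the +y half of the board, its long side roughly along the spine
- mould: the same plaster mould; origin at the centre of its underside, z up. Underside 6 mm above the table on the board, 0 on the table
- cup: plain bisque cup, 65 mm across, 67 mm high, loose, stands on the table beyond the far (+x) side of the board; origin at the centre of its underside; leave alone
- stamp: small upright wooden pattern stamp, 19 mm across, 54 mm high, loose, stands on the table before the near (-x) side of the board; origin at the centre of its underside; leave alone
- bowl: shallow clay bowl, 124 mm across, 45 mm high, loose, to one side of the board; origin at the centre of its underside; leave alone
- cup2: dark brown cup, 62 mm across, 59 mm high, loose, to the other side of the board; origin at the centre of its underside; leave alone
Not all that is in view belongs to the job. What is shaped like the mould but green or turquoise is not meant.

How it is judged:
By the outcome, as a careful person would: the job done as asked, in the order asked, and still so for the second after the job is handed in, with the robot touching nothing.
It also fails if it takes over 54 s, if anything falls off the work surface, if the arm or the gripper's body presses on something with over 40 N, if the wrist force passes 120 N, or if a joint passes its speed limit or range.

### The arm

A 6-joint arm with a two-finger parallel gripper is mounted at the origin on a cart in front of the work surface, level with it; the furniture and walls round the work are solid. World frame = base frame: x ahead of the robot, y to its left, z up, the work surface at z = 0. Lengths are in m, angles in rad, forces in N, time in s.
With the tool pointing down it reaches from about 0.375 to 0.925 m from the base axis. Payload 5.7 kg.
Tool frame: the origin (TCP) lies at the very end of the fingers, on their centre line; the grasp point (between the pads) lies ctrl.pinch_z behind it (ctrl.pinch_z is the distance from the TCP to the grasp point, in m); z points along the fingers, y is the line along which they close (so a half turn about z gives the same grasp; the last joint's range is limited). The gripper opens to 88 mm and grips with 3 to 60 N. Pads are 20 mm wide; open, the fingers measure 115 mm over their backs; the gripper's body (75 mm by 178 mm) begins 61 mm behind the grasp point.
Start: joints at [-1.313, 0.359, 1.51, -0, 1.272, -0.115], TCP at [0.219, -0.559, 0.223] pointing down, gripper open.
Joint ranges: [-2.97, 2.97], [-1.01, 2.36], [0.21, 2.38], [-0.96, 4.11], [0.2, 2.71], [-2.98, 2.98]. Speed limits (rad/s): [2.39, 2.39, 3.14, 3.14, 3.14, 3.14].

### API

Orientations are given as a 3x3 rotation matrix whose columns are the frame's x, y, z axes.
In Python, from plant import telemetry, viewer, ctrl, finder gives the robot as it stands.
- The arm moves only by the tool send_rows, never from a script. Its argument "rows" is one flat list of numbers, 7 for each row, row after row: the closure, from 0 (fully open) to 1 (shut), then the shift along the tool's x, y, z in cm, then the turn, a rotation vector about the tool's x, y, z in degrees. A call has 1 to 5 rows; each row shifts and turns the commanded pose from where the row before left it, along the tool's axes as they then stand; what a row does not reach is not made up. A row lasts 1/12 s, in which the tool goes at most 41.7 mm and 7.16 degrees, less where a joint would pass 70% of its speed; a pose out of reach is approached as far as the arm can. A call with a gripper value outside its range is refused whole. The fingers move at their own pace and stop on an object; "force" is the grip in N (left out, the last holds). Time passes only in rows, so rows that do not move let the fingers close. It gives the time, the measured TCP pose, the force, the opening and the grip force at its end, in the units of the state.
- telemetry.get_obs(): the state, without advancing time (a new reading comes with each control period).
- viewer.read_camera(name): name is "scene" or "side" or "wrist"; returns the picture (480x640x3 uint8, red, green, blue); there is no depth.
- viewer.get_calibration(name): a dict with "fx", "fy", "cx", "cy" (pixels), "origin" and "orientation" of the camera in the world; the wrist camera has in their place "hand_eye" (4x4, takes a point from camera to tool coordinates, whose origin is the TCP and whose axes are the flange's). Camera axes: x right, y up, looking along -z (the intrinsics and any distortion apply to the point x, -y, -z); pixel columns grow to the right and rows downward; lengths in m; the calibration is good to about 2 mm. A picture is of the moment at which its call begins: read the wrist's pose just before it. get_calibration takes no time and is no camera call.
- ctrl.finish_job(): hands the job in; it is judged then, once.
Trained networks look in the newest picture that a camera, given by its name, has taken for a name from the list of things; names that differ only in an ending like _2 or _b are one class to them, and where a whole thing is asked for, a point or a joint stands for the part that bears it (a point fixed in the world has none). Each returns a list of dicts, best first, with "score" (0 to 1); they miss things now and then, are a little off and sometimes report something else, mostly with a low value. They report only what shows in the picture. A call takes as long as a camera call. They do not tell look-alikes from the thing itself.
- finder.cut_out(camera, query): "mask" (480x640 bool, what is visible of it).
- finder.spot_point(camera, query): "position" ([x, y, z] in m, in the coordinates of the camera as it stood for that picture, good to about 4 mm: a listed point, or the origin of a listed thing).
The state is a dict: "clock": time; "joints": joint angles; "qd": joint speeds; "effort": joint torques, N m; "ee_pos": TCP position; "tool_rot": TCP orientation; "ft_force": force on the tool from outside, world axes, zero at the start; "wrist_torque": the same for the moment, N m; "width": finger opening in m; "grasp_force": force on a finger pad.
Only numpy, scipy, OpenCV 4.12 (cv2) and the standard library are available. Lean on these libraries where they do the work, as an engineer would, in place of code of your own. Each camera call takes 0.05 s, during which the arm holds its last target. There are 200 camera calls.

## Working session

There is one attempt and no reset: what is moved stays moved. The work goes in short steps, Python scripts to look and compute and a tool call to move; the robot and the scene stay as the last step left them, time stands still between calls to the robot, and variables do not carry over. Pictures are saved under pics/ and viewed, at most 10 in all, crops included, and the job is handed in when it is done.

Besides the shell and the picture viewer there is one more tool, called after "Request:" by a JSON object that holds its "method" and its "body", one argument or row to a line. send_rows: Moves the arm, as the interface text tells. Its arguments: {"type":"object","properties":{"rows":{"type":"array","items":{"type":"number"}},"force":{"type":"number"}},"required":["rows"]}

```bash
mkdir -p pics; ls; cat > h.py <<'E'
import numpy as np, cv2
from plant import telemetry, viewer, ctrl, finder
def cam2w(name,p,obs=None):
    c=viewer.get_calibration(name); p=np.array(p)
    if name=="wrist":
        o=obs or telemetry.get_obs(); q=np.array(c["hand_eye"])@np.append(p,1)
        return np.array(o["ee_pos"])+np.array(o["tool_rot"])@q[:3]
    return np.array(c["origin"])+np.array(c["orientation"])@p
def snap(name,fn):
    im=viewer.read_camera(name); cv2.imwrite(fn,cv2.cvtColor(im,cv2.COLOR_RGB2BGR)); return im
def proj(name,P):
    c=viewer.get_calibration(name); p=np.array(c["orientation"]).T@(np.array(P)-np.array(c["origin"]))
    return c["cx"]+c["fx"]*p[0]/-p[2], c["cy"]+c["fy"]*-p[1]/-p[2]
E
python3 - <<'E'
from h import *
for n in("scene","side"):
    snap(n,f"pics/{n}0.png")
    c=viewer.get_calibration(n); print(n,{k:np.round(v,3).tolist() for k,v in c.items() if not isinstance(v,str)})
    for q in("board","spine","leaf_edge","mould_centre","cup","stamp","bowl","cup2"):
        for d in finder.spot_point(n,q)[:3]: print(q,round(d["score"],2),np.round(cam2w(n,d["position"]),3),np.round(proj(n,cam2w(n,d["position"]))))
print(ctrl.pinch_z, telemetry.get_obs())
E
```

```text
pics
scene {'fx': 544.623, 'fy': 544.623, 'cx': 316.913, 'cy': 240.019, 'origin': [-0.283, 0.545, 1.045], 'orientation': [[-0.485, 0.622, -0.614], [-0.874, -0.337, 0.35], [0.011, 0.707, 0.708]]}
board 0.81 [0.586 0.059 0.001] [314. 253.]
spine 0.86 [0.578 0.063 0.019] [314. 250.]
leaf_edge 0.57 [ 0.556 -0.035  0.122] [353. 214.]
mould_centre 0.86 [0.38  0.245 0.017] [285. 333.]
mould_centre 0.75 [0.811 0.031 0.019] [285. 196.]
mould_centre 0.67 [0.346 0.103 0.016] [347. 320.]
cup 0.77 [ 0.703 -0.026 -0.001] [320. 216.]
cup 0.55 [ 0.656 -0.362  0.006] [426. 188.]
stamp 0.46 [0.432 0.065 0.   ] [342. 293.]
bowl 0.82 [0.595 0.469 0.002] [162. 309.]
cup2 0.77 [ 0.703 -0.026 -0.001] [320. 216.]
cup2 0.55 [ 0.656 -0.362  0.006] [426. 188.]
side {'fx': 599.471, 'fy': 599.471, 'cx': 312.598, 'cy': 244.267, 'origin': [-0.169, -1.053, 0.993], 'orientation': [[0.844, 0.297, -0.447], [-0.536, 0.495, -0.684], [0.018, 0.817, 0.577]]}
board 0.66 [ 0.577  0.059 -0.002] [318. 258.]
spine 0.57 [0.578 0.059 0.015] [319. 254.]
mould_centre 0.97 [0.38  0.245 0.019] [224. 240.]
mould_centre 0.92 [0.51  0.
[... 264 characters left out ...]
05,
        1.27250417e+00, -1.15090451e-01]), 'qd': array([ 0.00013495,  0.00153541,  0.00062962,  0.00059605, -0.00091207,
       -0.00016622]), 'effort': array([-3.45460439e-04, -5.15324378e+01, -2.71132189e+01,  6.76538539e-02,
        2.44045275e-02, -3.08131052e-05]), 'ee_pos': array([ 0.21853947, -0.55877342,  0.22262492]), 'tool_rot': array([[ 9.31309463e-01,  3.64228890e-01, -1.18925385e-05],
       [ 3.64228889e-01, -9.31309458e-01,  9.45728349e-05],
       [ 2.33705250e-05, -9.24081821e-05, -9.99999995e-01]]), 'ft_force': array([-0.46197754, -0.22568183,  0.77249788]), 'wrist_torque': array([-0.03384321, -0.01593812, -0.05248883]), 'grasp_force': 0.0, 'width': 0.08767386431213214}
```

View pics/scene0.png

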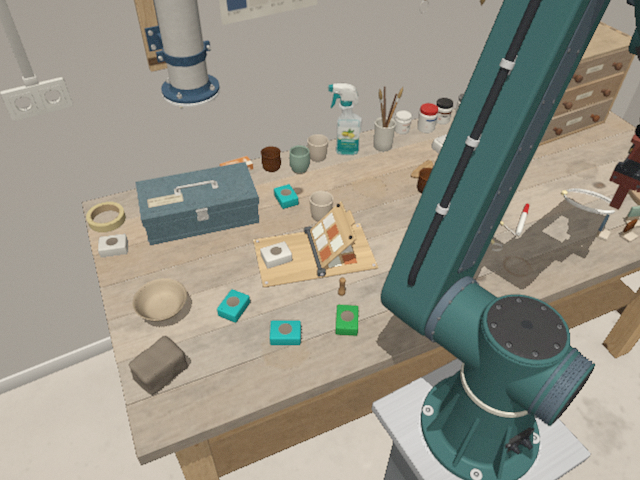

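View pics/side0.png

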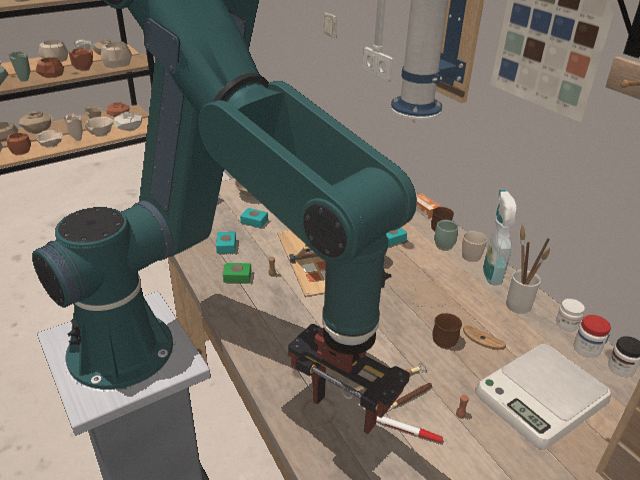

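Candidates for the mould: white block on the board (276,255), white block by the tape (113,244), turquoise ones (286,196), (234,305) and (285,332), and a green one (347,320) in the scene view. I choose the white one on the board at (276,255) and check it in a crop.

```bash
python3 - <<'E'
from h import *
im=cv2.imread("pics/scene0.png"); cv2.imwrite("pics/crop1.png",cv2.resize(im[175:315,220:400],None,fx=4.2,fy=4.2,interpolation=cv2.INTER_CUBIC))
def ray(n,u,v,z):
    c=viewer.get_calibration(n);d=np.array(c["orientation"])@np.array([(u-c["cx"])/c["fx"],-(v-c["cy"])/c["fy"],-1]);o=np.array(c["origin"]);return o+d*(z-o[2])/d[2]
for u,v in((276,246),(276,255),(113,240)): print(ray("scene",u,v,.037))
E
```

```text
[0.62300054 0.15009999 0.037     ]
[0.59421684 0.16413772 0.037     ]
[0.84412851 0.51300212 0.037     ]
```

View pics/crop1.png

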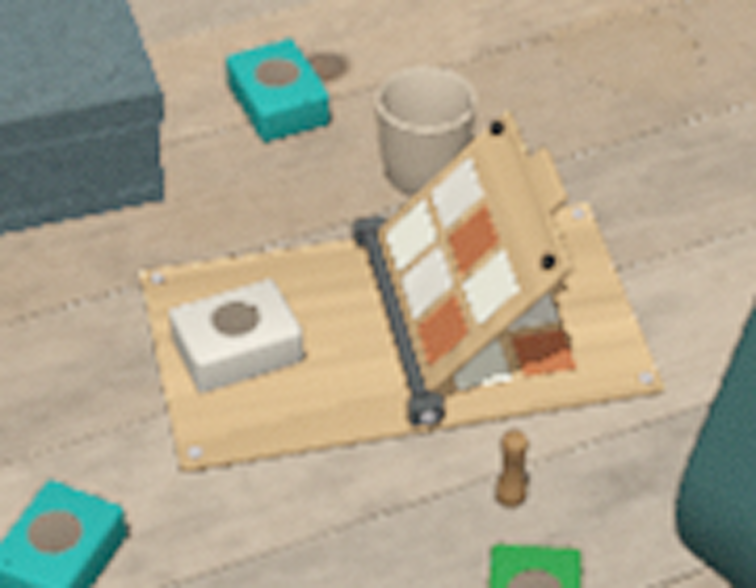

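The crop confirms it: the white mould stands on the bare left half of the board (about px 276,254 in the full picture), and the leaf is raised part-way to its right. The board corners are at about (254,240), (264,286), (360,224) and (377,268).

```bash
python3 - <<'E'
from h import *
def ray(n,u,v,z):
    c=viewer.get_calibration(n);d=np.array(c["orientation"])@np.array([(u-c["cx"])/c["fx"],-(v-c["cy"])/c["fy"],-1]);o=np.array(c["origin"]);return o+d*(z-o[2])/d[2]
f=lambda x,y,z:print((x,y),np.round(ray("scene",220+x/4.2,175+y/4.2,z)[:2],4))
print("board");[f(x,y,.006) for x,y in((145,272),(183,467),(660,390),(590,205))]
print("mould top");[f(x,y,.037) for x,y in((172,318),(275,283),(302,332),(197,362))]
print("toolbox bottom");f(162,202,0);f(0,232,0)
print("teal1");[f(x,y,.031) for x,y in((52,481),(127,516))]
print("hinge ends");[f(x,y,.016) for x,y in((368,232),(427,410))]
print("feet");
E
```

```text
board
(145, 272) [0.6995 0.1785]
(183, 467) [0.5401 0.2263]
(660, 390) [ 0.4567 -0.056 ]
(590, 205) [ 0.6168 -0.1065]
mould top
(172, 318) [0.6261 0.1914]
(275, 283) [0.6231 0.1227]
(302, 332) [0.5779 0.1271]
(197, 362) [0.5858 0.1936]
toolbox bottom
(162, 202) [0.7599 0.1391]
(0, 232) [0.7841 0.2445]
teal1
(52, 481) [0.5465 0.3043]
(127, 516) [0.5026 0.277 ]
hinge ends
(368, 232) [0.6549 0.0401]
(427, 410) [0.5028 0.0819]
feet
```

Request:
{"method": "send_rows", "body": {
  "rows": [0.77, 0, 0, 0, 0, 0, -6.5, 0.77, 0, 0, 0, 0, 0, -6.5, 0.77, 0, 0, 0, 0, 0, -6.5, 0.77, 0, 0, 0, 0, 0, -6.5, 0.77, 0, 0, 0, 0, 0, -6.5]
}}

```text
clock: 1.32
ee_pos: [0.2185, -0.5588, 0.2226]
tool_rot: [[0.585, 0.811, -0.0], [0.811, -0.585, 0.0], [0.0, -0.0, -1.0]]
ft_force: [0.7, -0.3, 0.2]
width: 0.0579
grasp_force: 0.0
```

Request:
{"method": "send_rows", "body": {
  "rows": [0.77, 0, 0, 0, 0, 0, -6.6, 0.77, 0, 0, 0, 0, 0, -6.6, 0.77, 0, 0, 0, 0, 0, -6.6, 0.77, 3.68, 0.84, 0, 0, 0, 0, 0.77, 3.68, 0.84, 0, 0, 0, 0]
}}

```text
clock: 1.73
ee_pos: [0.2551, -0.4937, 0.2224]
tool_rot: [[0.284, 0.959, 0.0], [0.959, -0.284, -0.001], [-0.001, 0.0, -1.0]]
ft_force: [0.9, -0.1, 0.4]
width: 0.0246
grasp_force: 0.0
```

Request:
{"method": "send_rows", "body": {
  "rows": [0.77, 3.68, 0.84, 0, 0, 0, 0, 0.77, 3.68, 0.84, 0, 0, 0, 0, 0.77, 3.68, 0.84, 0, 0, 0, 0, 0.77, 3.68, 0.84, 0, 0, 0, 0, 0.77, 3.68, 0.84, 0, 0, 0, 0]
}}

```text
clock: 2.15
ee_pos: [0.348, -0.3266, 0.2228]
tool_rot: [[0.282, 0.959, 0.0], [0.959, -0.282, -0.0], [-0.0, 0.0, -1.0]]
ft_force: [0.0, -0.4, -1.0]
width: 0.0205
grasp_force: 0.0
```

Request:
{"method": "send_rows", "body": {
  "rows": [0.77, 3.68, 0.84, 0, 0, 0, 0, 0.77, 3.68, 0.84, 0, 0, 0, 0, 0.77, 3.68, 0.84, 0, 0, 0, 0, 0.77, 3.68, 0.84, 0, 0, 0, 0, 0.77, 3.68, 0.84, 0, 0, 0, 0]
}}

```text
clock: 2.57
ee_pos: [0.4402, -0.1617, 0.223]
tool_rot: [[0.281, 0.96, 0.001], [0.96, -0.281, -0.0], [-0.0, 0.001, -1.0]]
ft_force: [1.7, -1.3, 0.4]
width: 0.0206
grasp_force: 0.0
```

Request:
{"method": "send_rows", "body": {
  "rows": [0.77, 3.68, 0.84, 0, 0, 0, 0, 0.77, 3.68, 0.84, 0, 0, 0, 0, 0.77, 3.68, 0.84, 0, 0, 0, 0, 0.77, 3.68, 0.84, 0, 0, 0, 0, 0.77, 3.68, 0.84, 0, 0, 0, 0]
}}

```text
clock: 2.98
ee_pos: [0.5322, 0.0033, 0.2229]
tool_rot: [[0.281, 0.96, 0.0], [0.96, -0.281, -0.0], [0.0, 0.0, -1.0]]
ft_force: [0.8, -0.6, 0.1]
width: 0.0205
grasp_force: 0.0
```

Request:
{"method": "send_rows", "body": {
  "rows": [0.77, 3.68, 0.84, 0, 0, 0, 0, 0.77, 3.68, 0.84, 0, 0, 0, 0, 0.77, 3.68, 0.84, 0, 0, 0, 0, 0.77, 0, 0, 0, 0, 0, 0, 0.77, 0, 0, 0, 0, 0, 0]
}}

```text
clock: 3.4
ee_pos: [0.5874, 0.1019, 0.2224]
tool_rot: [[0.278, 0.961, -0.0], [0.961, -0.278, 0.0], [0.0, -0.0, -1.0]]
ft_force: [-0.3, 0.4, 0.6]
width: 0.02
grasp_force: 0.0
```

```bash
python3 - <<'E'
from h import *
o=telemetry.get_obs(); print(o["ee_pos"])
B=lambda p:np.round([(p[0]-.578)*.96-(p[1]-.0606)*.281,(p[0]-.578)*.281+(p[1]-.0606)*.96,p[2]],4)
for n in("wrist","side"):
    o=telemetry.get_obs(); snap(n,f"pics/{n}1.png")
    for q in("board","spine","leaf_edge","mould_centre","cup","bowl","cup2"):
        for d in finder.spot_point(n,q)[:3]:
            p=cam2w(n,d["position"],o);print(n,q,round(d["score"],2),np.round(p,3),B(p))
print(B(o["ee_pos"]))
E
```

```text
[0.58736602 0.10192678 0.22238756]
wrist board 0.66 [ 0.584  0.061 -0.   ] [ 0.0056  0.0023 -0.0003]
wrist board 0.61 [ 0.704 -0.027  0.   ] [ 0.1454 -0.0491  0.0004]
wrist spine 0.81 [0.586 0.063 0.018] [0.0074 0.0045 0.0181]
wrist leaf_edge 0.62 [ 0.553 -0.032  0.121] [ 0.0018 -0.0965  0.1207]
wrist mould_centre 0.83 [0.815 0.026 0.018] [0.2368 0.0335 0.0182]
wrist mould_centre 0.78 [0.385 0.241 0.015] [-0.2362  0.1188  0.0147]
wrist mould_centre 0.72 [0.353 0.1   0.014] [-0.2271 -0.0255  0.0141]
wrist cup 0.68 [ 0.706 -0.025 -0.004] [ 0.1467 -0.0467 -0.0038]
wrist cup2 0.68 [ 0.706 -0.025 -0.004] [ 0.1467 -0.0467 -0.0038]
side board 0.73 [ 0.582  0.06  -0.   ] [ 0.0039  0.0004 -0.0001]
side spine 0.61 [0.58  0.057 0.015] [ 0.0033 -0.0025  0.0145]
side leaf_edge 0.95 [ 0.552 -0.033  0.116] [ 0.001  -0.0976  0.1159]
side mould_centre 0.88 [0.608 0.157 0.015] [0.0017 0.1014 0.0148]
side mould_centre 0.6 [0.811 0.027 0.015] [0.2327 0.0333 0.015 ]
side mould_centre 0.59 [0.514 0.317 0.017] [-0.1335  0.2278  0.0171]
side cup 0.84 [ 0.66  -0.365 -0.   ] [ 1.981e-01 -3.853e-01 -3.000e-04]
side cup 0.56 [ 0.701 -0.031 -0.003] [ 0.1437 -0.0532 -0.0029]
side bowl 0.92 [ 0.589  0.466 -0.001] [-0.1035  0.3926 -0.0013]
side cup2 0.84 [ 0.66  -0.365 -0.   ] [ 1.981e-01 -3.853e-01 -3.000e-04]
side cup2 0.56 [ 0.701 -0.031 -0.003] [ 0.1437 -0.0532 -0.0029]
[-0.0027  0.0395  0.2229]
```

View pics/wrist1.png

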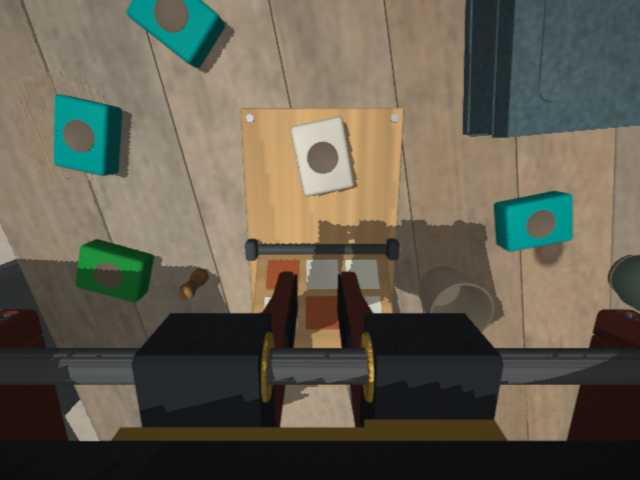

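The wrist view shows the white mould square in the bare half, at (323,157). The spine is at row 248 and there is room for the fingers between them. I'll descend behind it and push toward +y.

Request:
{"method": "send_rows", "body": {
  "rows": [0.77, 0, 0.3, 4, 0, 0, 0, 0.77, 0, 0, 4, 0, 0, 0, 0.77, 0, 0, 4, 0, 0, 0, 0.77, 0, 0, 4, 0, 0, 0, 0.77, 0, 0, 3, 0, 0, 0]
}}

```text
clock: 4.62
ee_pos: [0.5883, 0.0994, 0.0299]
tool_rot: [[0.281, 0.96, -0.002], [0.96, -0.281, -0.0], [-0.001, -0.002, -1.0]]
ft_force: [0.2, 0.3, -0.6]
width: 0.0198
grasp_force: 0.0
```

Request:
{"method": "send_rows", "body": {
  "rows": [0.77, 0, 0, 1, 0, 0, 0, 0.77, 0, 0, 0.8, 0, 0, 0, 0.77, 0, 0, 0, 0, 0, 0, 0.77, 0.6, 0, 0, 0, 0, 0, 0.77, 0.6, 0, 0, 0, 0, 0]
}}

```text
clock: 5.03
ee_pos: [0.5949, 0.1113, 0.0167]
tool_rot: [[0.282, 0.959, 0.003], [0.959, -0.282, 0.0], [0.001, 0.003, -1.0]]
ft_force: [-0.1, -1.2, -0.8]
width: 0.0204
grasp_force: 0.2
```

Request:
{"method": "send_rows", "body": {
  "rows": [0.77, 0.6, 0, 0, 0, 0, 0, 0.77, 0.6, 0, 0, 0, 0, 0, 0.77, 0.6, 0, 0, 0, 0, 0, 0.77, 0.6, 0, 0, 0, 0, 0, 0.77, 0.6, 0, 0, 0, 0, 0]
}}

```text
clock: 5.45
ee_pos: [0.6019, 0.1404, 0.0151]
tool_rot: [[0.281, 0.96, 0.001], [0.96, -0.281, 0.0], [0.0, 0.001, -1.0]]
ft_force: [-0.3, -0.8, -0.1]
width: 0.0201
grasp_force: 0.5
```

Request:
{"method": "send_rows", "body": {
  "rows": [0.77, 0.6, 0, 0, 0, 0, 0, 0.77, 0.6, 0, 0, 0, 0, 0, 0.77, 0.6, 0, 0, 0, 0, 0, 0.77, 0, 0, 0, 0, 0, 0, 0.77, 0, 0, 0, 0, 0, 0]
}}

```text
clock: 5.87
ee_pos: [0.6066, 0.1575, 0.0145]
tool_rot: [[0.281, 0.96, -0.0], [0.96, -0.281, 0.0], [0.0, -0.0, -1.0]]
ft_force: [-0.1, -0.4, -0.0]
width: 0.0202
grasp_force: 0.0
```

```bash
python3 - <<'E'
from h import *
a=snap("side","pics/a.png")[150:310,170:370]; b=snap("wrist","pics/b.png")
a=cv2.resize(a,(500,400),interpolation=cv2.INTER_CUBIC); b=cv2.resize(b,(300,225))
c=np.zeros((400,800,3),np.uint8); c[:,:500]=a; c[:225,500:]=b
cv2.imwrite("pics/m2.png",c[:,:,::-1])
E
```

```text
(no output)
```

View pics/m2.png

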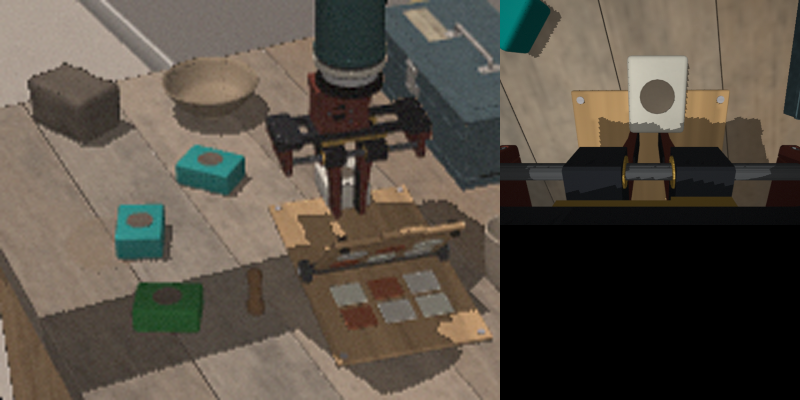

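The mould is now aligned with the fingers and half over the board edge; the inset shows it at (657,95). I'll push on by 6.4 cm.

Request:
{"method": "send_rows", "body": {
  "rows": [0.77, 0.5, 0, 0, 0, 0, 0, 0.77, 0.5, 0, 0, 0, 0, 0, 0.77, 0.5, 0, 0, 0, 0, 0, 0.77, 0.5, 0, 0, 0, 0, 0, 0.77, 0.5, 0, 0, 0, 0, 0]
}}

```text
clock: 6.38
ee_pos: [0.6138, 0.1816, 0.0147]
tool_rot: [[0.281, 0.96, 0.0], [0.96, -0.281, 0.0], [0.0, -0.0, -1.0]]
ft_force: [0.2, -0.6, 0.2]
width: 0.02
grasp_force: 0.2
```

Request:
{"method": "send_rows", "body": {
  "rows": [0.77, 0.5, 0, 0, 0, 0, 0, 0.77, 0.5, 0, 0, 0, 0, 0, 0.77, 0.5, 0, 0, 0, 0, 0, 0.77, 0.5, 0, 0, 0, 0, 0, 0.77, 0.5, 0, 0, 0, 0, 0]
}}

```text
clock: 6.8
ee_pos: [0.6207, 0.2055, 0.0146]
tool_rot: [[0.281, 0.96, -0.0], [0.96, -0.281, 0.0], [0.0, -0.0, -1.0]]
ft_force: [0.6, -0.2, -0.4]
width: 0.0202
grasp_force: 0.2
```

Request:
{"method": "send_rows", "body": {
  "rows": [0.77, 0.5, 0, 0, 0, 0, 0, 0.77, 0.5, 0, 0, 0, 0, 0, 0.77, 0.4, 0, 0, 0, 0, 0, 0.77, 0, 0, 0, 0, 0, 0, 0.77, -1, 0, 0, 0, 0, 0]
}}

```text
clock: 7.22
ee_pos: [0.6226, 0.2102, 0.0149]
tool_rot: [[0.28, 0.96, 0.002], [0.96, -0.28, 0.001], [0.001, 0.001, -1.0]]
ft_force: [0.4, -0.1, 0.5]
width: 0.0197
grasp_force: 0.0
```

Request:
{"method": "send_rows", "body": {
  "rows": [0.77, -1, 0, 0, 0, 0, 0, 0.77, -2, 0, 0, 0, 0, 0, 0.77, 0, 0, -3, 0, 0, 0, 0.77, 0, 0, -4, 0, 0, 0, 0.77, 0, 0, -4, 0, 0, 0]
}}

```text
clock: 7.63
ee_pos: [0.6113, 0.1779, 0.1246]
tool_rot: [[0.283, 0.959, -0.004], [0.959, -0.283, -0.001], [-0.002, -0.004, -1.0]]
ft_force: [0.8, 0.8, -1.1]
width: 0.0205
grasp_force: 0.0
```

Request:
{"method": "send_rows", "body": {
  "rows": [1, 0, 0, -4, 0, 0, 0, 1, 0, 0, -4, 0, 0, 0, 1, 0, 0, -3, 0, 0, 0, 1, 0, 0, 0, 0, 0, 0, 1, 0, 0, 0, 0, 0, 0]
}}

```text
clock: 8.05
ee_pos: [0.6143, 0.179, 0.2371]
tool_rot: [[0.282, 0.959, 0.005], [0.959, -0.282, 0.001], [0.002, 0.004, -1.0]]
ft_force: [-0.1, -0.3, 0.1]
width: 0.0003
grasp_force: 0.0
```

```bash
python3 - <<'E'
from h import *
o=telemetry.get_obs();print(o["ee_pos"],o["width"])
B=lambda p:np.round([(p[0]-.578)*.96-(p[1]-.0606)*.281,(p[0]-.578)*.281+(p[1]-.0606)*.96,p[2]],4)
snap("scene","pics/s3.png");w=snap("wrist","pics/w3.png")
for n in("wrist","scene"):
  for q in("mould_centre","leaf_edge","spine"):
    for d in finder.spot_point(n,q): p=cam2w(n,d["position"],o);print(n,q,round(d["score"],2),np.round(p,3),B(p))
s=cv2.imread("pics/s3.png")[170:320,140:390]
cv2.imwrite("pics/m3.png",np.vstack([cv2.resize(s,(500,300)),cv2.resize(cv2.imread("pics/w3.png")[:350],(500,273))]))
E
```

```text
[0.61431824 0.17898421 0.23711335] 0.0002979689177029987
wrist mould_centre 0.86 [0.354 0.101 0.019] [-0.2268 -0.0244  0.0188]
wrist mould_centre 0.66 [0.648 0.257 0.017] [0.012  0.2084 0.0167]
wrist mould_centre 0.65 [0.39  0.243 0.015] [-0.2318  0.1222  0.015 ]
wrist mould_centre 0.6 [0.815 0.027 0.018] [0.2365 0.0347 0.0183]
wrist mould_centre 0.57 [0.515 0.316 0.017] [-0.1324  0.2274  0.0166]
wrist leaf_edge 0.52 [0.652 0.264 0.003] [0.0138 0.2166 0.0033]
scene mould_centre 0.96 [0.811 0.028 0.017] [0.233  0.0338 0.0172]
scene mould_centre 0.94 [0.384 0.245 0.016] [-0.2386  0.1227  0.0157]
scene mould_centre 0.82 [0.646 0.261 0.014] [0.0092 0.2116 0.0142]
scene mould_centre 0.72 [0.513 0.315 0.015] [-0.1344  0.2261  0.0154]
scene mould_centre 0.68 [0.348 0.104 0.016] [-0.2325 -0.023   0.0163]
scene spine 0.81 [0.576 0.064 0.019] [-0.0026  0.0031  0.0191]
scene spine 0.32 [ 0.704 -0.026  0.002] [ 0.1456 -0.0478  0.0015]
```

View pics/m3.png

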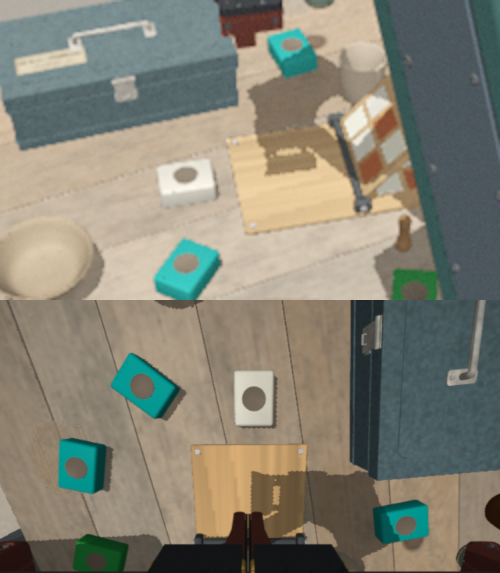

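The mould lies flat on the bare table, clear of the board (crop (186,180), board y about +0.21), and the neighbours are untouched. Next the fingers go behind the leaf's free edge.

Request:
{"method": "send_rows", "body": {
  "rows": [1, -3.7, 0, 0, 0, 0, 0, 1, -3.7, 0, 0, 0, 0, 0, 1, -3.7, 0, 0, 0, 0, 0, 1, -3.7, 0, 0, 0, 0, 0, 1, -3.7, 0, 0, 0, 0, 0]
}}

```text
clock: 8.87
ee_pos: [0.5604, 0.0012, 0.2342]
tool_rot: [[0.281, 0.96, -0.001], [0.96, -0.281, 0.0], [-0.0, -0.001, -1.0]]
ft_force: [0.9, -1.0, -0.6]
width: 0.0004
grasp_force: 0.0
```

Request:
{"method": "send_rows", "body": {
  "rows": [1, -3.7, 0, 0, 0, 0, 0, 1, -3.7, 0, 0, 0, 0, 0, 1, 0, 0, 3, 0, 0, 0, 1, 0, 0, 0, 0, 0, 0, 1, 0, 0, 0, 0, 0, 0]
}}

```text
clock: 9.28
ee_pos: [0.5389, -0.0682, 0.2034]
tool_rot: [[0.282, 0.959, -0.004], [0.959, -0.282, 0.002], [0.0, -0.004, -1.0]]
ft_force: [-0.0, 0.6, 0.2]
width: 0.0005
grasp_force: 0.0
```

```bash
python3 - <<'E'
from h import *
B=lambda p:np.round([(p[0]-.578)*.96-(p[1]-.0606)*.281,(p[0]-.578)*.281+(p[1]-.0606)*.96,p[2]],4)
o=telemetry.get_obs();print("tcp",B(o["ee_pos"]))
for n in("wrist","scene","side"):
  snap(n,f"pics/{n}4.png")
  for q in("leaf_edge","spine","board"):
    for d in finder.spot_point(n,q)[:1]: p=cam2w(n,d["position"],o);print(n,q,round(d["score"],2),np.round(p,3),B(p))
E
```

```text
tcp [-0.0013 -0.1346  0.2034]
wrist leaf_edge 0.96 [ 0.557 -0.032  0.119] [ 0.0063 -0.0951  0.1186]
wrist spine 0.6 [0.585 0.063 0.018] [0.0063 0.0042 0.0182]
wrist board 0.74 [ 0.581  0.061 -0.002] [ 0.0026  0.0014 -0.0015]
scene leaf_edge 0.66 [ 0.554 -0.035  0.119] [ 0.004  -0.0986  0.1189]
scene spine 0.93 [0.578 0.063 0.018] [-0.001   0.0023  0.018 ]
scene board 0.62 [0.58  0.062 0.004] [0.0017 0.0014 0.0041]
side leaf_edge 0.18 [0.59  0.467 0.   ] [-0.1027  0.394   0.0004]
side spine 0.65 [0.579 0.059 0.012] [ 0.0015 -0.0017  0.0118]
side board 0.67 [ 0.579  0.061 -0.   ] [ 0.001   0.0007 -0.0001]
```

Request:
{"method": "send_rows", "body": {
  "rows": [1, 0, 0.4, 4, 0, 0, 0, 1, 0, 0, 4, 0, 0, 0, 1, 0, 0, 2.2, 0, 0, 0, 1, 0, 0, 0, 0, 0, 0, 1, 1, 0, 0, 0, 0, 0]
}}

```text
clock: 10.3
ee_pos: [0.546, -0.0607, 0.1019]
tool_rot: [[0.283, 0.959, -0.003], [0.959, -0.283, 0.0], [-0.001, -0.003, -1.0]]
ft_force: [0.9, -0.2, 0.8]
width: 0.0008
grasp_force: 0.0
```

Request:
{"method": "send_rows", "body": {
  "rows": [1, 1, 0, 0, 0, 0, 0, 1, 0.8, 0, -0.25, 0, 0, 0, 1, 0.8, 0, -0.25, 0, 0, 0, 1, 0.8, 0, -0.25, 0, 0, 0, 1, 0.8, 0, -0.25, 0, 0, 0]
}}

```text
clock: 10.72
ee_pos: [0.5608, -0.0193, 0.1151]
tool_rot: [[0.281, 0.96, 0.004], [0.96, -0.281, -0.001], [-0.0, 0.004, -1.0]]
ft_force: [-1.0, -2.8, 3.2]
width: 0.0005
grasp_force: 1.5
```

```bash
python3 - <<'E'
from h import *
B=lambda p:np.round([(p[0]-.578)*.96-(p[1]-.0606)*.281,(p[0]-.578)*.281+(p[1]-.0606)*.96,p[2]],4)
o=telemetry.get_obs();print("tcp",B(o["ee_pos"]),o["ft_force"])
a=snap("side","pics/s5.png");
for d in finder.spot_point("side","leaf_edge")[:1]: p=cam2w("side",d["position"],o);print(round(d["score"],2),B(p))
b=snap("scene","pics/c5.png")
for d in finder.spot_point("scene","leaf_edge")[:1]: p=cam2w("scene",d["position"],o);print(round(d["score"],2),B(p))
cv2.imwrite("pics/m5.png",np.hstack([cv2.resize(x,(400,360),interpolation=cv2.INTER_CUBIC) for x in(a[170:314,240:400],b[160:304,250:410])])[:,:,::-1])
E
```

```text
tcp [ 0.0059 -0.0815  0.1151] [-0.97836176 -2.82534936  3.1555765 ]
0.78 [ 0.0006 -0.0646  0.1361]
0.7 [ 0.0056 -0.0696  0.145 ]
```

View pics/m5.png

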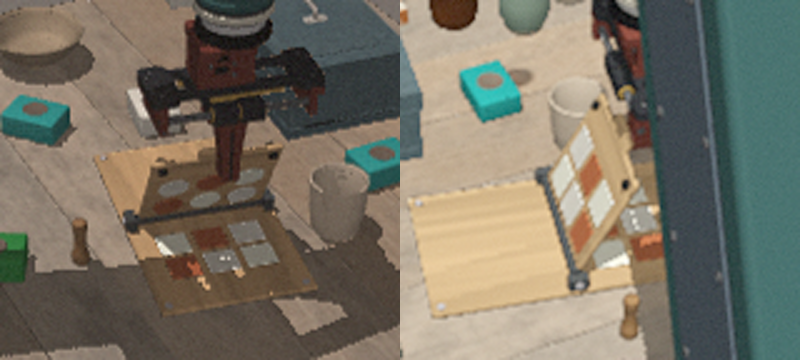

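The leaf has risen to about 60° with the fingers behind its tab. I'll continue over the top.

Request:
{"method": "send_rows", "body": {
  "rows": [1, 0.8, 0, -0.2, 0, 0, 0, 1, 0.8, 0, -0.2, 0, 0, 0, 1, 0.8, 0, -0.2, 0, 0, 0, 1, 0.8, 0, -0.2, 0, 0, 0, 1, 0.8, 0, -0.2, 0, 0, 0]
}}

```text
clock: 11.33
ee_pos: [0.5703, 0.0196, 0.1228]
tool_rot: [[0.281, 0.96, -0.0], [0.96, -0.281, 0.0], [0.0, -0.0, -1.0]]
ft_force: [-0.4, -0.8, 0.1]
width: 0.0005
grasp_force: 0.8
```

Request:
{"method": "send_rows", "body": {
  "rows": [1, 0.8, 0, -0.2, 0, 0, 0, 1, 0.8, 0, -0.2, 0, 0, 0, 1, 0.7, 0, -0.2, 0, 0, 0, 1, 0.7, 0, -0.1, 0, 0, 0, 1, 0, 0, 0, 0, 0, 0]
}}

```text
clock: 11.75
ee_pos: [0.5791, 0.0489, 0.1299]
tool_rot: [[0.281, 0.96, 0.001], [0.96, -0.281, 0.001], [0.001, 0.0, -1.0]]
ft_force: [0.9, 0.4, 0.1]
width: 0.001
grasp_force: 0.0
```

Request:
{"method": "send_rows", "body": {
  "rows": [1, 0.8, 0, 0.1, 0, 0, 0, 1, 0.8, 0, 0.1, 0, 0, 0, 1, 0.8, 0, 0.1, 0, 0, 0, 1, 0.8, 0, 0.1, 0, 0, 0, 1, 0.8, 0, 0.1, 0, 0, 0]
}}

```text
clock: 12.17
ee_pos: [0.5899, 0.0865, 0.1243]
tool_rot: [[0.281, 0.96, -0.001], [0.96, -0.281, -0.0], [-0.0, -0.0, -1.0]]
ft_force: [0.5, -1.0, -0.7]
width: 0.0008
grasp_force: 0.6
```

```bash
python3 - <<'E'
from h import *
B=lambda p:np.round([(p[0]-.578)*.96-(p[1]-.0606)*.281,(p[0]-.578)*.281+(p[1]-.0606)*.96,p[2]],4)
o=telemetry.get_obs();print("tcp",B(o["ee_pos"]),o["ft_force"])
for n in("side","scene"):
  snap(n,f"pics/{n}6.png")
  for d in finder.spot_point(n,"leaf_edge")[:1]: p=cam2w(n,d["position"],o);print(round(d["score"],2),B(p))
E
```

```text
tcp [0.0041 0.0282 0.1243] [ 0.45700181 -1.02139306 -0.66914093]
0.57 [0.0018 0.0546 0.1439]
0.72 [0.0021 0.0562 0.1481]
```

Request:
{"method": "send_rows", "body": {
  "rows": [1, 0.8, 0, 0.4, 0, 0, 0, 1, 0.8, 0, 0.4, 0, 0, 0, 1, 0.8, 0, 0.45, 0, 0, 0, 1, 0.8, 0, 0.45, 0, 0, 0, 1, 0.7, 0, 0.7, 0, 0, 0]
}}

```text
clock: 12.78
ee_pos: [0.6013, 0.1243, 0.1004]
tool_rot: [[0.281, 0.96, 0.0], [0.96, -0.281, 0.0], [0.0, 0.0, -1.0]]
ft_force: [-0.6, -0.1, 1.3]
width: 0.0002
grasp_force: 0.5
```

Request:
{"method": "send_rows", "body": {
  "rows": [1, 0.7, 0, 0.75, 0, 0, 0, 1, 0.65, 0, 0.75, 0, 0, 0, 1, 0.6, 0, 0.8, 0, 0, 0, 1, 0.45, 0, 0.85, 0, 0, 0, 1, 0.4, 0, 0.85, 0, 0, 0]
}}

```text
clock: 13.2
ee_pos: [0.6088, 0.1508, 0.0597]
tool_rot: [[0.281, 0.96, -0.0], [0.96, -0.281, 0.0], [0.0, -0.0, -1.0]]
ft_force: [0.6, 0.5, 0.2]
width: 0.0005
grasp_force: 0.5
```

Request:
{"method": "send_rows", "body": {
  "rows": [1, 0.3, 0, 0.7, 0, 0, 0, 1, 0.3, 0, 0.7, 0, 0, 0, 1, 0.1, 0, 0.6, 0, 0, 0, 1, 0.1, 0, 0.5, 0, 0, 0, 1, 0, 0, 0, 0, 0, 0]
}}

```text
clock: 13.62
ee_pos: [0.6102, 0.1577, 0.0345]
tool_rot: [[0.281, 0.96, -0.002], [0.96, -0.281, -0.0], [-0.001, -0.002, -1.0]]
ft_force: [-0.1, -0.1, -0.9]
width: 0.0004
grasp_force: 0.0
```

```bash
python3 - <<'E'
from h import *
B=lambda p:np.round([(p[0]-.578)*.96-(p[1]-.0606)*.281,(p[0]-.578)*.281+(p[1]-.0606)*.96,p[2]],4)
o=telemetry.get_obs();print("tcp",B(o["ee_pos"]),o["ft_force"])
for n in("side","scene"):
  snap(n,f"pics/{n}7.png")
  for d in finder.spot_point(n,"leaf_edge")[:1]: p=cam2w(n,d["position"],o);print(round(d["score"],2),B(p))
E
```

```text
tcp [0.0036 0.1023 0.0345] [-0.1377291  -0.06571418 -0.94879146]
0.71 [-0.0018  0.141   0.028 ]
0.75 [0.0054 0.1432 0.0352]
```

Request:
{"method": "send_rows", "body": {
  "rows": [1, 0, 0, 0.4, 0, 0, 0, 1, 0, 0, 0.4, 0, 0, 0, 1, 0, 0, 0.3, 0, 0, 0, 1, 0, 0, 0.2, 0, 0, 0, 1, 0, 0, 0, 0, 0, 0]
}}

```text
clock: 14.23
ee_pos: [0.6106, 0.1577, 0.0221]
tool_rot: [[0.281, 0.96, -0.001], [0.96, -0.281, -0.0], [-0.0, -0.001, -1.0]]
ft_force: [-0.3, -0.2, -0.6]
width: 0.0001
grasp_force: 0.0
```

Request:
{"method": "send_rows", "body": {
  "rows": [1, 0, 0, 0.1, 0, 0, 0, 1, 0, 0, 0.1, 0, 0, 0, 1, 0, 0, 0, 0, 0, 0]
}}

```text
clock: 14.48
ee_pos: [0.6107, 0.1577, 0.0205]
tool_rot: [[0.281, 0.96, -0.0], [0.96, -0.281, 0.0], [-0.0, -0.0, -1.0]]
ft_force: [0.4, 0.2, 1.0]
width: 0.0002
grasp_force: 0.0
```

Request:
{"method": "send_rows", "body": {
  "rows": [1, 0, 0, 0.1, 0, 0, 0, 1, 0, 0, 0.1, 0, 0, 0, 1, 0, 0, 0, 0, 0, 0]
}}

```text
clock: 14.73
ee_pos: [0.6109, 0.1578, 0.0202]
tool_rot: [[0.281, 0.96, 0.0], [0.96, -0.281, 0.0], [0.0, 0.0, -1.0]]
ft_force: [-4.0, -1.2, 12.0]
width: 0.0002
grasp_force: 6.2
```

Request:
{"method": "send_rows", "body": {
  "rows": [1, 0, 0, 0.1, 0, 0, 0, 1, 0, 0, 0, 0, 0, 0, 1, 0, 0, 0, 0, 0, 0]
}}

```text
clock: 14.98
ee_pos: [0.6109, 0.1578, 0.02]
tool_rot: [[0.281, 0.96, 0.001], [0.96, -0.281, 0.0], [0.0, 0.0, -1.0]]
ft_force: [-5.4, -0.7, 19.6]
width: 0.0005
grasp_force: 9.7
```

At its stop: 20 N of force with the tip at 20 mm, the expected height of the flat leaf. I'll lift off and check.

Request:
{"method": "send_rows", "body": {
  "rows": [1, 0, 0, -0.5, 0, 0, 0, 1, 0, 0, -2, 0, 0, 0, 1, 0, 0, -4, 0, 0, 0, 1, 0, 0, -4, 0, 0, 0, 1, 0, 0, -4, 0, 0, 0]
}}

```text
clock: 15.4
ee_pos: [0.6103, 0.1576, 0.1638]
tool_rot: [[0.281, 0.96, -0.001], [0.96, -0.281, -0.0], [-0.001, -0.001, -1.0]]
ft_force: [0.4, -0.1, -0.4]
width: 0.0002
grasp_force: 0.0
```

Request:
{"method": "send_rows", "body": {
  "rows": [1, -3, 0, -3, 0, 0, 0, 1, -3, 0, 0, 0, 0, 0, 1, -3, 0, 0, 0, 0, 0, 1, 0, 0, 0, 0, 0, 0, 1, 0, 0, 0, 0, 0, 0]
}}

```text
clock: 15.82
ee_pos: [0.5854, 0.0708, 0.1924]
tool_rot: [[0.284, 0.959, 0.0], [0.959, -0.284, 0.0], [0.0, 0.0, -1.0]]
ft_force: [-0.2, -0.0, 0.6]
width: 0.0005
grasp_force: 0.0
```

```bash
python3 - <<'E'
from h import *
B=lambda p:np.round([(p[0]-.578)*.96-(p[1]-.0606)*.281,(p[0]-.578)*.281+(p[1]-.0606)*.96,p[2]],4)
o=telemetry.get_obs();print("tcp",B(o["ee_pos"]),o["ft_force"])
for n in("wrist","side","scene"):
  snap(n,f"pics/{n}8.png")
  for q in("leaf_edge","mould","stamp","bowl","cup"):
    for d in finder.spot_point(n,q)[:3]: p=cam2w(n,d["position"],o);print(n,q,round(d["score"],2),np.round(p,3),B(p))
w=cv2.imread("pics/wrist8.png")[:340];s=cv2.imread("pics/side8.png")[150:320,200:400]
cv2.imwrite("pics/m8.png",np.vstack([cv2.resize(w,(500,265)),cv2.resize(s,(380,323))[:, :].copy() if 0 else cv2.copyMakeBorder(cv2.resize(s,(380,323)),0,0,0,120,0)]))
E
```

```text
tcp [0.0043 0.0118 0.1924] [-0.1824323  -0.03302243  0.58623302]
wrist leaf_edge 0.78 [0.62  0.201 0.015] [0.0011 0.1471 0.0155]
wrist leaf_edge 0.64 [ 0.433  0.067 -0.001] [-0.1408 -0.0348 -0.0013]
wrist mould 0.9 [0.351 0.1   0.001] [-0.2294 -0.0258  0.001 ]
wrist mould 0.9 [0.386 0.244 0.   ] [-2.363e-01  1.224e-01  2.000e-04]
wrist mould 0.84 [ 0.813  0.027 -0.001] [ 0.2345  0.034  -0.0009]
wrist stamp 0.88 [ 0.434  0.067 -0.005] [-0.1404 -0.0346 -0.0049]
wrist cup 0.71 [ 0.708 -0.03   0.   ] [ 1.503e-01 -5.080e-02  1.000e-04]
side leaf_edge 0.98 [0.615 0.198 0.014] [-0.0034  0.1426  0.0135]
side mould 0.86 [ 0.811  0.027 -0.003] [ 0.2331  0.033  -0.003 ]
side mould 0.82 [ 0.38   0.246 -0.001] [-0.2421  0.1221 -0.0007]
side mould 0.68 [ 0.512  0.313 -0.001] [-0.1341  0.2243 -0.0011]
side stamp 0.6 [ 0.431  0.068 -0.   ] [-1.434e-01 -3.440e-02 -1.000e-04]
side bowl 0.96 [ 0.591  0.466 -0.   ] [-1.011e-01  3.928e-01 -2.000e-04]
side cup 0.61 [ 0.659 -0.364 -0.003] [ 0.1966 -0.3845 -0.0026]
side cup 0.56 [ 0.702 -0.029 -0.003] [ 0.1445 -0.0508 -0.0026]
scene leaf_edge 0.91 [0.621 0.197 0.017] [0.0027 0.1429 0.0174]
scene mould 0.85 [0.807 0.033 0.006] [0.228  0.0378 0.0065]
scene mould 0.68 [0.352 0.1   0.004] [-0.2278 -0.026   0.0044]
scene mould 0.65 [0.382 0.247 0.001] [-0.2401  0.1239  0.0006]
scene stamp 0.62 [0.431 0.059 0.   ] [-0.1409 -0.0426  0.0003]
scene bowl 0.7 [0.649 0.257 0.005] [0.0125 0.2084 0.0052]
scene bowl 0.68 [0.596 0.467 0.001] [-0.0966  0.3954  0.0006]
scene cup 0.79 [ 0.704 -0.025  0.   ] [ 0.145  -0.0471  0.0005]
```

View pics/m8.png

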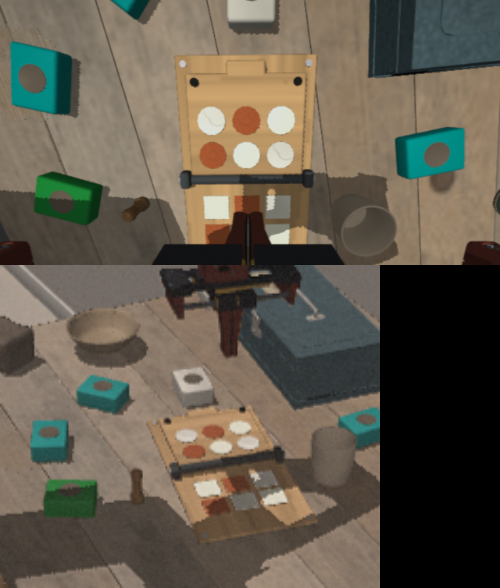

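The leaf lies flat on the +y half (tab at about (245,67)), and the mould stands on the table beyond the board. Everything else is where it was.

```bash
python3 -c "from plant import ctrl; print(ctrl.finish_job())"
```

```text
the job is handed in; nothing more can be done
None
```

The job is handed in: the mould was pushed off the board and sits flat on the table, and the leaf was then turned over and pressed flat onto the bare half at about 20 N; the cups, bowl and stamp were not touched.

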